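# Clear the mould bench: sort guide parts, electrode and screw cartons

## Task

Clear the toolmaker's bench after the mould repair: stand the copper electrode on its steel base in the blue rubber-lined tray, and stand the guide pillar on its head and the guide bush on its flange in the yellow bin. Load both screw cartons upright and lengthwise on the roller lane so that the opened one rests against the stop at the low end, to be used up first, and the sealed one has closed up right behind it. Leave the mould plate and the caliper where they lie.

Things in the scene. Friction and masses are not known exactly. Their poses are not given: they have to be found in the camera images.
- carton_open: opened cardboard carton of cap screws, part used: 64 long (its x) x 50 wide (its y) x 52 high, top torn off so that round steel screw heads show inside; one thin cardboard flap stands up over its +x end to 76 mm height. Stands upright on the bench; about 0.35 kg. Origin: centre of its underside, z up. Grip it across the 50 mm width, from above
- carton_sealed: sealed full cardboard carton of cap screws: 64 long (its x) x 50 wide (its y) x 52 high, closed flat top with an orange tape strip along its length. Stands upright on the bench; about 0.35 kg. Origin: centre of its underside, z up. Grip it across the 50 mm width, from above
- electrode: spark-erosion electrode: square steel base 40 x 40 x 14 high, on it a copper block 26 x 26 from 14 to 40 mm height and a copper rib 20 (x) x 8 (y) up to 52 mm. Stands on its base, about 0.25 kg. Origin: centre of its underside, z up, x and y square to its sides. Grip it by the copper block
- pillar: mould guide pillar of bright steel, standing on its head: head 36 diameter x 8 high at the bottom, solid shaft 24 diameter above it to 70 mm height with three dark oil grooves. About 0.28 kg. Origin: centre of its underside, z up along its axis. Grip it by the shaft
- bush: mould guide bush of brass-coloured bronze, standing on its flange: flange 42 diameter x 8 high at the bottom, sleeve 32 diameter above it to 40 mm height, 22 mm bore through. About 0.16 kg. Origin: centre of its underside, z up along its axis. Grip it by the sleeve
- lane: fixed sloped roller lane, aluminium rails, red stop at its low end (-x). Origin on the bench under its centre, z up. Roller plane starts at the stop face x=-105, z=16 and rises 14 degrees towards +x, 220 long; 60 between rails (72 over all), rails 12 and stop 24 above the rollers, top 81. Open above. A carton let go lengthwise on the rollers runs down to the stop or the carton in front (all mm)
- tray: blue rectangular tray with black rubber mat inside, fixed to the bench: 160 (its x) x 120 (its y) x 36 high, with a rim 168 x 128; inside 152 x 112, walls 4 mm; top of the mat 6 mm above the bench. Origin: centre of its underside, z up
- bin: yellow small-parts bin fixed to the bench: 160 (its x) x 120 (its y), inside 152 x 112, walls 4 mm, floor 4 mm above the bench; front wall (-x, towards the robot, with a blank white card) 32 mm high, back wall and rear part of the side walls 54 to 55 mm high. Origin: centre of its underside, z up
- mould_plate: bystander: steel mould cavity plate 90 (x) x 150 (y) x 36 high lying on the bench beyond the work, 4 kg. Origin: centre of its underside
- caliper: bystander: digital caliper lying on the bench at the left edge of the work, 220 mm long along its y, about 67 wide, 11 high. Origin: under the middle of its beam

How it is judged:
By the outcome, as a careful person would: the job done as asked, in the order asked, and still so for the second after the job is handed in, with the robot touching nothing.
It also fails if it takes over 128 s, if anything falls off the work surface, if the arm or the gripper's body presses on something with over 40 N, if the wrist force passes 120 N, or if a joint passes its speed limit or range.

## Robot

A 6-joint arm with a two-finger parallel gripper is mounted at the origin on the work surface. World frame = base frame: x ahead of the robot, y to its left, z up, the work surface at z = 0. Lengths are in m, angles in rad, forces in N, time in s.
With the tool pointing down it reaches from about 0.3 to 0.775 m from the base axis. Payload 14.6 kg.
Tool frame: the origin (TCP) lies between the finger pads; the fingertips stand 14 mm ahead of it and the grasp point (between the pads) lies 5 mm behind it; z points along the fingers, y is the line along which they close (so a half turn about z gives the same grasp; the last joint's range is limited). The gripper opens to 94 mm and grips with 3 to 60 N. Pads are 16 mm wide; open, the fingers measure 119 mm over their backs; the gripper's body (75 mm by 177 mm) begins 78 mm behind the grasp point.
Start: joints at [1.272, 0.3, 1.521, -0, 1.321, -0.067], TCP at [0.126, 0.535, 0.19] pointing down, gripper open.
Joint ranges: [-3.03, 3.03], [-0.79, 2.21], [0.23, 2.52], [-1.04, 4.18], [0, 3.07], [-2.55, 2.55]. Speed limits (rad/s): [2.22, 2.22, 2.57, 3.14, 3.14, 3.14].

## Interface

Orientations are given as [roll, pitch, yaw] about the fixed x, y, z axes, in that order (R = Rz(yaw) Ry(pitch) Rx(roll)).
In Python, from station import ctrl gives the robot as it stands. The module is installed in compiled form; this text tells all that it offers.
- The arm moves only by the tool move_arm, never from a script. Its argument "targets" is a list of rows, each a list of 7 numbers: the opening, from -1 (shut) to 1 (fully open), then the shift along the tool's x, y, z in units of 50 mm (1.0 is 50 mm), then the turn, a rotation vector about the tool's x, y, z in rad. A call has 1 to 12 rows; each row is the pose to reach, as a shift and turn from the pose commanded when the call began, along the tool's axes at that moment; what a row does not reach only later rows make up. A row lasts 1/10 s, in which the tool goes at most 50 mm and 8.59 degrees, less where a joint would pass 70% of its speed; a pose out of reach is approached as far as the arm can. A call with a gripper value outside its range is refused whole. The fingers move at their own pace and stop on an object; "grip_force" is the grip in N (left out, the last holds). Time passes only in rows, so rows that repeat a pose let the fingers close. It gives the time, the measured TCP pose, the force, the opening and the grip force at its end, in the units of the state.
- ctrl.get_obs(): the state, without advancing time (a new reading comes with each control period).
- ctrl.camera(name): name is "side" or "top" or "wrist"; returns (picture, depth): 400x640x3 uint8, red, green, blue; 400x640 float32, m along the optical axis (not along the pixel's ray), 0 where there is no reading.
- ctrl.camera_params(name): a dict with "intrinsics" (3x3 intrinsics, pixels), "rvec" (rotation vector, rad) and "tvec" (3), from world to camera coordinates, as OpenCV has them; the wrist camera has in their place "T_tool_cam" (4x4, takes a point from camera to tool coordinates, whose origin is the TCP and whose axes are the flange's). Camera axes: x right, y down, z forward; pixel columns grow to the right and rows downward; lengths in m; the calibration is good to about 2 mm. A picture is of the moment at which its call begins: read the wrist's pose just before it. camera_params takes no time and is no camera call.
- ctrl.hand_in(): hands the job in; it is judged then, once.
Trained networks look in the newest picture that a camera, given by its name, has taken for a name from the list of things; names that differ only in an ending like _2 or _b are one class to them, and where a whole thing is asked for, a point or a joint stands for the part that bears it (a point fixed in the world has none). Each returns a list of dicts, best first, with "score" (0 to 1); they miss things now and then, are a little off and sometimes report something else, mostly with a low value. They report only what shows in the picture. A call takes as long as a camera call.
- ctrl.cut_out(camera, target): "region" (400x640 bool, what is visible of it) and "point" ([column, row] in pixels, amid what is visible of it).
- ctrl.tip_of(camera, target): "point" ([column, row] in pixels: a listed point, or the origin of a listed thing).
The state is a dict: "time_s": time; "qpos": joint angles; "joint_vel": joint speeds; "tau": joint torques, N m; "ee_pos": TCP position; "eef_rot": TCP orientation; "force": force on the tool from outside, world axes, zero at the start; "moment": the same for the moment, N m; "grip_width": finger opening in m; "grip_force": force on a finger pad.
Only numpy, scipy, OpenCV 4.12 (cv2) and the standard library are available. Lean on these libraries where they do the work, as an engineer would, in place of code of your own. Each camera call takes 0.05 s, during which the arm holds its last target. There are 200 camera calls.

## Working session

There is one attempt and no reset: what is moved stays moved. The work goes in short steps, Python scripts to look and compute and a tool call to move; the robot and the scene stay as the last step left them, time stands still between calls to the robot, and variables do not carry over. Pictures are saved under pics/ and viewed, at most 14 in all, crops included, and the job is handed in when it is done.

Besides the shell and the picture viewer there is one more tool, called as name([rows], argument=value, ...), one row to a line, values as JSON. move_arm: Moves the arm, as the interface text tells. Its arguments: {"type":"object","properties":{"targets":{"type":"array"},"grip_force":{"type":"number"}},"required":["targets"]}

```bash
mkdir -p pics; cat > h.py <<'E'
import numpy as np, cv2
from scipy.spatial.transform import Rotation as R
from station import ctrl
def T_wc(cam):
    p=ctrl.camera_params(cam)
    if 'T_tool_cam' in p:
        o=ctrl.get_obs(); T=np.eye(4); T[:3,:3]=R.from_euler('xyz',o['eef_rot']).as_matrix(); T[:3,3]=o['ee_pos']
        return T@np.array(p['T_tool_cam']), np.array(p['intrinsics'])
    M=np.eye(4); M[:3,:3]=cv2.Rodrigues(np.array(p['rvec'],float))[0]; M[:3,3]=np.ravel(p['tvec'])
    return np.linalg.inv(M), np.array(p['intrinsics'])
def shot(cam,name=None):
    T,K=T_wc(cam); im,d=ctrl.camera(cam)
    if name: cv2.imwrite('pics/'+name,im[:,:,::-1])
    v,u=np.mgrid[:400,:640]
    P=np.stack([(u-K[0,2])/K[0,0]*d,(v-K[1,2])/K[1,1]*d,d],-1)@T[:3,:3].T+T[:3,3]
    P[d==0]=np.nan
    return im,d,P
def proj(cam,pts):
    T,K=T_wc(cam); M=np.linalg.inv(T); q=(np.asarray(pts)@M[:3,:3].T+M[:3,3])@K.T
    return q[:,:2]/q[:,2:]
E
python3 - <<'E'
from h import *
np.set_printoptions(precision=3,suppress=True)
o=ctrl.get_obs();print(o)
for c in('top','side'):
    im,d,P=shot(c,c+'0.png'); T,K=T_wc(c); print(c,T,K[0,0])
    for n in 'carton_open carton_sealed electrode pillar bush lane tray bin mould_plate caliper'.split():
        for r in ctrl.cut_out(c,n)[:2]:
            m=r['region']; q=P[m]; q=q[~np.isnan(q[:,0])]
            if len(q)==0: continue
            zt=np.percentile(q[:,2],98); t=q[q[:,2]>zt-.006]
            (cx,cy),(w,h),a=cv2.minAreaRect((q[:,:2]*1000).astype(np.float32))
            (tx,ty),(tw,th),ta=cv2.minAreaRect((t[:,:2]*1000).astype(np.float32))
            print(n,round(r['score'],2),np.round(r['point']),m.sum(),'med',np.median(q,0),'ztop',round(zt,3),'rect',np.round([cx,cy,w,h,a]),'top',np.round([tx,ty,tw,th,ta]))
E
```

```text
{'time_s': 0.0, 'qpos': array([ 1.272,  0.301,  1.522, -0.   ,  1.321, -0.067]), 'joint_vel': array([ 0.001, -0.003,  0.001,  0.001,  0.   ,  0.001]), 'tau': array([  0.001, -53.181, -35.273,   0.071,   0.024,  -0.   ]), 'ee_pos': array([0.126, 0.535, 0.189]), 'eef_rot': array([-3.14, -0.  ,  2.91]), 'force': array([ 0.014,  0.212, -0.054]), 'moment': array([ 0.042, -0.02 ,  0.077]), 'grip_force': 0.0, 'grip_width': 0.0940337662704284}
top [[-0.184 -0.959  0.217  0.421]
 [-0.983  0.181 -0.034  0.088]
 [-0.007 -0.219 -0.976  0.992]
 [ 0.     0.     0.     1.   ]] 379.6332433184465
carton_open 0.93 [276. 234.] 575 med [0.566 0.172 0.042] ztop 0.068 rect [564. 171.  63.  49.  34.] top [591. 187.   1.  40.  35.]
carton_open 0.27 [470. 192.] 3513 med [ 0.579 -0.346  0.007] ztop 0.038 rect [ 582. -349.  180.  153.    9.] top [ 577. -339.  168.  130.    9.]
carton_sealed 0.68 [266. 197.] 627 med [0.661 0.184 0.052] ztop 0.055 rect [674. 189.  61.  83.  86.] top [665. 185.  50.  65.  86.]
electrode 0.53 [420. 253.] 241 med [ 0.444 -0.173  0.03 ] ztop 0.053 rect [ 445. -178.   37.   39.   26.
[... 2005 characters left out ...]
] top [631. -18.  77.  59.  83.]
lane 0.49 [253. 263.] 311 med [ 0.444 -0.192  0.02 ] ztop 0.051 rect [ 437. -174.   40.   65.   33.] top [ 443. -182.   20.   10.   40.]
tray 0.74 [311. 300.] 3828 med [ 0.578 -0.333  0.009] ztop 0.037 rect [ 580. -340.  174.  132.    9.] top [ 577. -340.  168.  132.    9.]
bin 0.65 [298. 169.] 943 med [0.58  0.381 0.029] ztop 0.056 rect [579. 368. 313. 157.  88.] top [598. 313. 203. 115.  87.]
bin 0.63 [252. 260.] 352 med [ 0.444 -0.191  0.017] ztop 0.052 rect [ 436. -155.   48.  107.   18.] top [ 443. -181.   20.   11.   25.]
mould_plate 0.6 [376. 237.] 1459 med [ 0.772 -0.126  0.035] ztop 0.038 rect [778. -67. 223. 105.  88.] top [776. -97.  91. 155.   4.]
```

View pics/top0.png

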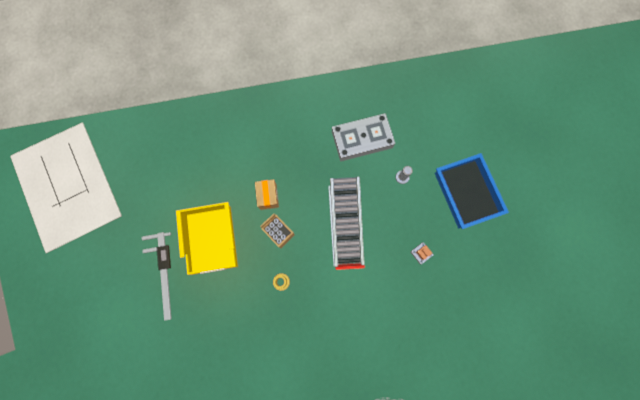

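View pics/side0.png

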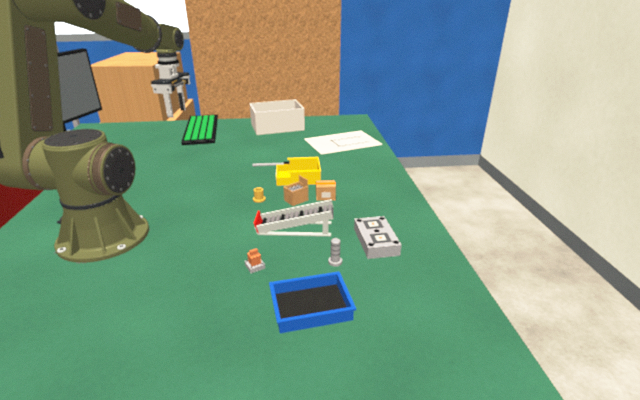

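Top view: bin (207,238), open carton (277,231), sealed carton (266,193), bush (281,282), lane (347,222, red stop at row 266), pillar (404,176), electrode (422,253), tray (470,190). The detections agree with this and with the given sizes, except the low-score lane and bin duplicates. Starting with the electrode.

```bash
cat >> h.py <<'E'
def plan(x,y,z,yaw,Rt=None,frm=None):
    """rows to TCP at x,y,z (m), tool down with yaw deg (or rotation Rt); from measured or given (pos,R)"""
    o=ctrl.get_obs(); p,R0=frm or (o['ee_pos'],R.from_euler('xyz',o['eef_rot']))
    R1=Rt or R.from_euler('xyz',[np.pi,0,np.radians(yaw)])
    s=R0.inv().apply(np.array([x,y,z])-p)/.05; t=(R0.inv()*R1).as_rotvec()
    n=max(np.linalg.norm(s),np.degrees(np.linalg.norm(t))/8.59)
    print('shift',np.round(s,3).tolist(),'turn',np.round(t,3).tolist(),'rows>=%.1f'%n)
E
python3 -c "
from h import *
plan(.444,-.181,.2,116.5)"
```

```text
shift [-9.474, -12.483, -0.199] turn [-0.0, 0.0, 0.876] rows>=15.7
```

move_arm([
  [0.064,-9.474,-12.483,-0.2,0,0,0.876],
  [0.064,-9.474,-12.483,-0.2,0,0,0.876],
  [0.064,-9.474,-12.483,-0.2,0,0,0.876],
  [0.064,-9.474,-12.483,-0.2,0,0,0.876],
  [0.064,-9.474,-12.483,-0.2,0,0,0.876],
  [0.064,-9.474,-12.483,-0.2,0,0,0.876],
  [0.064,-9.474,-12.483,-0.2,0,0,0.876],
  [0.064,-9.474,-12.483,-0.2,0,0,0.876],
  [0.064,-9.474,-12.483,-0.2,0,0,0.876],
  [0.064,-9.474,-12.483,-0.2,0,0,0.876],
  [0.064,-9.474,-12.483,-0.2,0,0,0.876],
  [0.064,-9.474,-12.483,-0.2,0,0,0.876],
])

```text
time_s: 2.3
ee_pos: [0.37, -0.0154, 0.1981]
eef_rot: [3.14, 0.001, 2.033]
force: [0.4, 0.7, -0.1]
grip_width: 0.0499
grip_force: 0.0
```

```bash
python3 -c "
from h import *
o=ctrl.get_obs();print(o['ee_pos'],o['eef_rot'],o['joint_vel'].round(2))
plan(.444,-.181,.2,116.5)"
```

```text
[ 0.36997931 -0.01540147  0.19814061] [3.14049270e+00 7.07842786e-04 2.03343985e+00] [-1.22  0.5  -0.44  0.   -0.06 -1.21]
shift [-3.625, -0.153, -0.035] turn [0.001, 0.001, 0.0] rows>=3.6
```

move_arm([
  [0.064,0,0,0,0,0,0],
  [0.064,0,0,0,0,0,0],
])

```text
time_s: 2.5
ee_pos: [0.3695, -0.0138, 0.1976]
eef_rot: [-3.141, -0.0, 2.031]
force: [0.4, -0.0, 1.2]
grip_width: 0.05
grip_force: 0.0
```

```bash
python3 -c "
from h import *
o=ctrl.get_obs();print(o['ee_pos'],o['eef_rot'],o['joint_vel'].round(2))
plan(.444,-.181,.2,116.5)
im,d,P=shot('wrist','w1.png')
plan(.444,-.181,.2,116.5)
print(ctrl.camera_params('wrist')['T_tool_cam'])"
```

```text
[ 0.36948418 -0.01382839  0.19755571] [-3.14121369e+00 -4.49524806e-04  2.03089335e+00] [ 0.06 -0.02  0.01  0.    0.    0.01]
shift [-3.657, -0.149, -0.05] turn [-0.0, -0.0, -0.002] rows>=3.7
shift [-3.676, -0.163, -0.049] turn [-0.0, -0.0, -0.0] rows>=3.7
[[ 3.89415315e-04 -9.72389817e-01 -2.33362148e-01  6.68409924e-02]
 [ 9.99999902e-01  4.28042931e-04 -1.14882860e-04 -3.07197810e-04]
 [ 2.11599941e-04 -2.33362081e-01  9.72389888e-01 -1.94205787e-01]
 [ 0.00000000e+00  0.00000000e+00  0.00000000e+00  1.00000000e+00]]
```

View pics/w1.png

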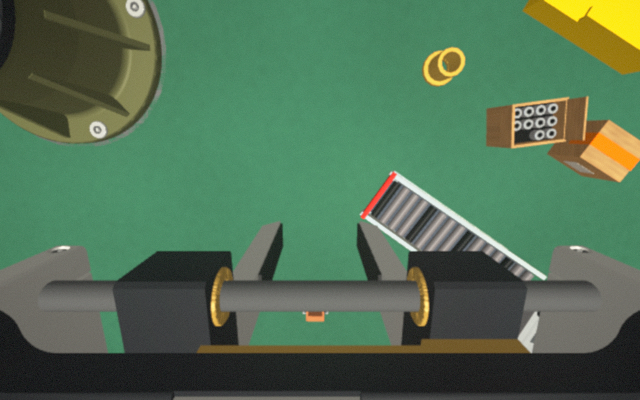

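The wrist view shows the lane's red stop at about (378,195), the bush at (443,65), the open carton at (540,122), and the electrode below between the fingers (315,315). The electrode is where I measured it, so I'll go down.

move_arm([
  [0.2,-3.68,-0.16,-0.05,0,0,0],
  [0.2,-3.68,-0.16,-0.05,0,0,0],
  [0.2,-3.68,-0.16,-0.05,0,0,0],
  [0.2,-3.68,-0.16,-0.05,0,0,0],
  [0.2,-3.68,-0.16,-0.05,0,0,0],
  [0.2,-3.68,-0.16,1.0,0,0,0],
  [0.2,-3.68,-0.16,2.0,0,0,0],
  [0.2,-3.68,-0.16,2.7,0,0,0],
  [0.2,-3.68,-0.16,3.1,0,0,0],
  [0.2,-3.68,-0.16,3.31,0,0,0],
  [0.2,-3.68,-0.16,3.31,0,0,0],
])

```text
time_s: 3.65
ee_pos: [0.4445, -0.1798, 0.0318]
eef_rot: [-3.141, -0.001, 2.036]
force: [1.2, 0.3, -0.1]
grip_width: 0.0565
grip_force: 0.0
```

move_arm([
  [-1,0,0,0,0,0,0],
  [-1,0,0,0,0,0,0],
  [-1,0,0,0,0,0,0],
  [-1,0,0,0,0,0,0],
  [-1,0,0,0,0,0,0],
  [-1,0,0,0,0,0,0],
], grip_force=30)

```text
time_s: 4.25
ee_pos: [0.4448, -0.1814, 0.0325]
eef_rot: [3.141, 0.0, 2.034]
force: [1.4, 1.2, 2.2]
grip_width: 0.0188
grip_force: 30.0
```

```bash
python3 -c "
from h import *
o=ctrl.get_obs();print(o['ee_pos'],o['eef_rot'])
plan(.577,-.339,.15,99)"
```

```text
[ 0.44482679 -0.18143733  0.03246285] [3.14105159e+00 4.22073527e-04 2.03360109e+00]
shift [-4.001, 0.96, -2.349] turn [0.001, 0.0, 0.306] rows>=4.7
```

The width reads 18.8 mm where I expected 26, so I'll look.

```bash
python3 -c "
from h import *
im,d,P=shot('side'); im2,_,_=shot('wrist')
o=ctrl.get_obs();print(o['ee_pos'],o['grip_width'],o['grip_force'])
a=cv2.resize(im[200:300,190:330],None,fx=4,fy=4)
b=cv2.resize(im2[200:400,160:480],(560,400-50))
cv2.imwrite('pics/e1.png',np.vstack([cv2.resize(a,(560,400))[:250+100],b])[:600,:,::-1])"
```

```text
[ 0.44486846 -0.18142576  0.03245415] 0.019191794163359102 30.000628530979156
```

View pics/e1.png

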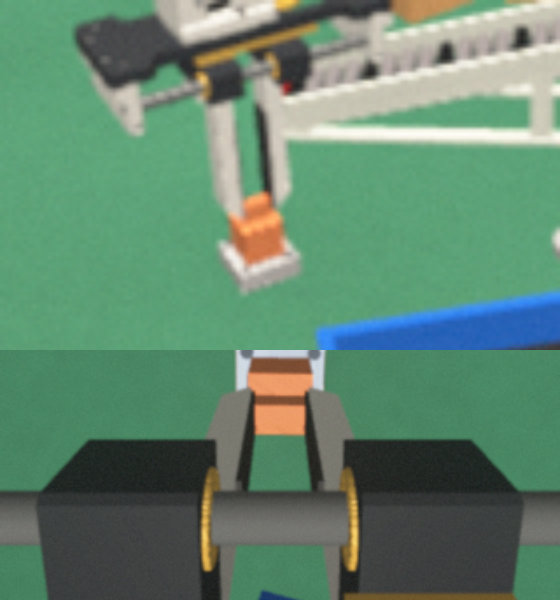

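```bash
python3 -c "
from h import *
np.set_printoptions(precision=4,suppress=True)
im,d,P=shot('wrist')
o=ctrl.get_obs();Rt=R.from_euler('xyz',o['eef_rot']);
print(ctrl.get_obs()['force'],o['grip_width'])
L=lambda q:(Rt.inv().apply(q-o['ee_pos'])*1000).round(1)
print('tip px',proj('wrist',Rt.apply([[0,.013,.014],[0,-.013,.014],[.008,-.013,.014],[0,0,0]])+o['ee_pos']))
for v in range(200,256,4): print(v,[ (L(P[v,u]).tolist(),im[v,u].tolist()) for u in (300,319,345)])
"
```

```text
[1.614  1.0772 2.5378] 0.0187010219193566
tip px [[336.5908 220.5605]
 [303.1151 220.5459]
 [302.9782 210.626 ]
 [319.8767 226.4466]]
200 [([15.3, -15.4, 18.6], [108, 114, 125]), ([15.3, -0.6, 18.3], [203, 212, 223]), ([15.1, 19.7, 19.5], [177, 185, 180])]
204 [([12.2, -15.5, 18.2], [132, 141, 151]), ([12.3, -0.6, 17.5], [159, 143, 144]), ([11.9, 19.8, 19.2], [149, 164, 154])]
208 [([8.8, -15.6, 18.6], [204, 216, 225]), ([11.9, -0.6, 7.2], [126, 78, 51]), ([8.9, 19.8, 18.4], [134, 156, 144])]
212 [([5.3, -15.7, 19.3], [203, 213, 222]), ([12.2, -0.6, -4.6], [134, 85, 54]), ([1.5, 21.2, 32.8], [123, 147, 132])]
216 [([1.9, -15.7, 19.9], [198, 202, 213]), ([9.9, -0.6, -6.6], [239, 156, 106]), ([-2.0, 21.3, 32.6], [109, 138, 122])]
220 [([-1.2, -15.7, 19.0], [197, 202, 209]), ([7.2, -0.6, -7.1], [239, 155, 104]), ([-5.6, 21.4, 32.9], [111, 136, 116])]
224 [([8.9, -12.9, -21.2], [123, 123, 113]), ([4.3, -0.6, -7.4], [242, 163, 108]), ([9.3, 16.2, -22.1], [117, 122, 110])]
228 [([8.7, -12.4, -28.3], [126, 127, 114]), ([3.4, -0.6, -13.3], [120, 74, 48]), ([9.1, 15.5, -29.6], [124, 122, 112])]
232 [([9.2, -11.8, -36.9], [122, 122, 113]), ([2.6, -0.6, -18.9], [233, 148, 99]), ([8.9, 15.0, -36.0], [123, 122, 112])]
236 [([8.9, -11.4, -42.7], [116, 114, 105]), ([0.0, -0.6, -19.4], [238, 157, 108]), ([8.7, 14.4, -42.1], [122, 123, 115])]
240 [([8.3, -11.1, -47.4], [97, 98, 91]), ([-2.8, -0.6, -19.4], [238, 155, 104]), ([9.5, 13.7, -50.4], [125, 123, 112])]
244 [([7.7, -10.8, -51.6], [62, 61, 56]), ([-11.6, -0.6, -5.2], [235, 153, 100]), ([9.1, 13.3, -54.9], [123, 122, 111])]
248 [([6.9, -10.6, -55.2], [45, 45, 38]), ([-30.8, -0.7, 32.4], [150, 139, 98]), ([9.4, 12.8, -60.9], [120, 118, 110])]
252 [([7.6, -10.2, -61.7], [38, 39, 32]), ([-35.0, -0.7, 33.3], [79, 136, 101]), ([9.5, 12.3, -66.0], [123, 122, 113])]
```

The depth places the block squarely between the fingertips, so the smaller reading comes from the fingers flexing under force. Lifting.

move_arm([
  [-1,0,0,-0.5,0,0,0],
  [-1,0,0,-1.4,0,0,0],
  [-1,0,0,-2.35,0,0,0],
  [-1,-1.0,0.24,-2.35,0,0,0.077],
  [-1,-2.0,0.48,-2.35,0,0,0.153],
  [-1,-3.0,0.72,-2.35,0,0,0.23],
  [-1,-4.0,0.96,-2.35,0,0,0.306],
  [-1,-4.0,0.96,-2.35,0,0,0.306],
  [-1,-4.0,0.96,-2.35,0,0,0.306],
])

```text
time_s: 5.3
ee_pos: [0.5765, -0.3393, 0.1475]
eef_rot: [-3.139, -0.002, 1.727]
force: [0.4, 0.8, -3.1]
grip_width: 0.0183
grip_force: 30.0
```

```bash
python3 -c "
from h import *
o=ctrl.get_obs();print(o['ee_pos'],o['eef_rot'],o['grip_width'],o['force'])
im,d,P=shot('wrist')
Rt=R.from_euler('xyz',o['eef_rot'])
L=lambda q:(Rt.inv().apply(q-o['ee_pos'])*1000).round(1)
print([(L(P[v,319]).tolist(),im[v,319].tolist()) for v in (200,216,224,236)])
plan(.577,-.339,.04,99)"
```

```text
[ 0.57646472 -0.33930274  0.14751268] [-3.13910089e+00 -2.14365120e-03  1.72733252e+00] 0.018310465126940262 [ 0.39901329  0.79861763 -3.13909249]
[([16.6, -0.5, 13.0], [136, 80, 57]), ([10.1, -0.5, -7.3], [246, 167, 105]), ([4.7, -0.5, -8.7], [135, 82, 58]), ([-0.1, -0.5, -19.2], [246, 169, 103])]
shift [-0.017, 0.018, 2.168] turn [-0.002, -0.002, 0.0] rows>=2.2
```

move_arm([
  [-1,0,0,0.8,0,0,0],
  [-1,0,0,1.6,0,0,0],
  [-1,0,0,2.0,0,0,0],
  [-1,0,0,2.17,0,0,0],
  [-1,0,0,2.18,0,0,0],
  [-1,0,0,2.18,0,0,0],
  [0.05,0,0,2.18,0,0,0],
  [0.05,0,0,2.18,0,0,0],
  [0.05,0,0,2.18,0,0,0],
  [0.05,0,0,1.2,0,0,0],
  [0.05,0,0,0.2,0,0,0],
  [0.05,0,0,-1.0,0,0,0],
])

```text
time_s: 6.55
ee_pos: [0.5766, -0.3387, 0.1919]
eef_rot: [3.142, 0.0, 1.728]
force: [0.2, 0.2, -0.0]
grip_width: 0.0496
grip_force: 0.0
```

move_arm([
  [0.2,0,0,0,0,0,0],
  [0.2,0,0,0,0,0,0],
])

```text
time_s: 6.75
ee_pos: [0.5771, -0.3391, 0.1908]
eef_rot: [3.14, 0.002, 1.728]
force: [-0.6, 0.8, -1.2]
grip_width: 0.056
grip_force: 0.0
```

```bash
python3 -c "
from h import *
np.set_printoptions(precision=4,suppress=True)
o=ctrl.get_obs();print(o['ee_pos'],o['eef_rot'],o['grip_width'],o['force'])
plan(.651,-.181,.2,90)
im,d,P=shot('top');
T=lambda n:[(r['score'],r['point']) for r in ctrl.cut_out('top',n)]
for n,zt in(('electrode',.06),('pillar',.07)):
  for r in ctrl.cut_out('top',n)[:2]:
    q=P[r['region']];q=q[~np.isnan(q[:,0])];z=np.percentile(q[:,2],97);t=q[q[:,2]>z-.006];print(n,r['score'],z,np.median(t,0),len(t))
"
```

```text
[ 0.5771 -0.3391  0.1908] [3.1399 0.0016 1.7278] 0.0560077751767575 [-0.6244  0.8164 -1.2218]
shift [2.891, 1.954, -0.185] turn [0.002, 0.001, 0.157] rows>=3.5
electrode 0.52 0.0584741824081214 [ 0.5744 -0.3299  0.0572] 33
pillar 0.7 0.07170955654000523 [ 0.6504 -0.1765  0.0701] 55
```

The electrode stands in the tray with its top at 58 mm, which is correct. Next the pillar.

move_arm([
  [0.2,0.96,0.65,0,0,0,0.05],
  [0.2,1.93,1.3,0,0,0,0.1],
  [0.2,2.89,1.95,0,0,0,0.157],
  [0.2,2.89,1.95,0,0,0,0.157],
  [0.2,2.89,1.95,0,0,0,0.157],
  [0.2,2.89,1.95,0.9,0,0,0.157],
  [0.2,2.89,1.95,1.8,0,0,0.157],
  [0.2,2.89,1.95,2.6,0,0,0.157],
  [0.2,2.89,1.95,3.0,0,0,0.157],
  [0.2,2.89,1.95,3.07,0,0,0.157],
  [0.2,2.89,1.95,3.07,0,0,0.157],
])

```text
time_s: 8.0
ee_pos: [0.6501, -0.1816, 0.0359]
eef_rot: [-3.141, -0.0, 1.57]
force: [0.2, 0.4, 0.6]
grip_width: 0.0565
grip_force: 0.0
```

move_arm([
  [-1,0,0,0,0,0,0],
  [-1,0,0,0,0,0,0],
  [-1,0,0,0,0,0,0],
  [-1,0,0,0,0,0,0],
  [-1,0,0,0,0,0,0],
  [-1,0,0,0,0,0,0],
  [-1,0,0,-0.6,0,0,0],
  [-1,0,0,-1.6,0,0,0],
  [-1,0,0,-2.6,0,0,0],
  [-1,0,0,-3.3,0,0,0],
  [-1,0,0,-3.3,0,0,0],
], grip_force=35)

```text
time_s: 9.1
ee_pos: [0.652, -0.1813, 0.2069]
eef_rot: [3.134, 0.003, 1.571]
force: [0.2, 0.2, -3.2]
grip_width: 0.0233
grip_force: 34.9
```

```bash
python3 -c "
from h import *
np.set_printoptions(precision=4,suppress=True)
o=ctrl.get_obs();print(o['ee_pos'],o['eef_rot'],o['grip_width'],o['force'])
plan(.615,.35,.2,110)
plan(.48,.10,.2,100)
"
```

```text
[ 0.652  -0.1813  0.2069] [3.1339 0.0026 1.5709] 0.023250993469775952 [ 0.245   0.2144 -3.226 ]
shift [10.627, -0.739, 0.104] turn [0.007, 0.004, -0.349] rows>=10.7
shift [5.627, -3.44, 0.096] turn [0.007, 0.003, -0.174] rows>=6.6
```

```bash
python3 -c "
from h import *
np.set_printoptions(precision=4,suppress=True)
plan(.615,.35,.2,179)
for c in('top','side'):
  im,d,P=shot(c)
  for n in('bin','lane'):
    r=ctrl.cut_out(c,n)[0];q=P[r['region']];q=q[~np.isnan(q[:,0])];
    for a,b in((-.02,.01),(.012,.03),(.03,.1)):
      t=q[(q[:,2]>a)&(q[:,2]<b)]
      if len(t)>5:print(c,n,r['score'],a,b,len(t),np.percentile(t,[2,50,98],axis=0).ravel(),cv2.minAreaRect((t[:,:2]*1000).astype(np.float32)))
"
```

```text
shift [10.627, -0.739, 0.104] turn [0.004, 0.008, -1.553] rows>=10.7
top bin 0.91 -0.02 0.01 2324 [0.5084 0.3043 0.0006 0.5786 0.3548 0.0044 0.6535 0.4049 0.0082] ((577.8760986328125, 355.4725341796875), (132.97125244140625, 157.30447387695312), 88.50437927246094)
top bin 0.91 0.012 0.03 309 [0.4988 0.2885 0.0122 0.5825 0.3952 0.0211 0.6565 0.4069 0.0297] ((577.365966796875, 349.268798828125), (121.8184814453125, 158.10061645507812), 88.90121459960938)
top bin 0.91 0.03 0.1 748 [0.5004 0.2833 0.0305 0.6004 0.3805 0.0528 0.6579 0.4128 0.0579] ((579.5751953125, 349.241943359375), (132.5269012451172, 160.9853057861328), 88.89153289794922)
top lane 0.62 -0.02 0.01 286 [ 0.4502 -0.0549 -0.0028  0.5065  0.0249  0.0033  0.6801  0.0457  0.0094] ((561.9117431640625, -6.348365783691406), (85.22455596923828, 245.03675842285156), 81.61314392089844)
top lane 0.62 0.012 0.03 663 [ 0.4476 -0.0271  0.0129  0.4892  0.0037  0.023   0.5573  0.0395  0.0299] ((541.7870483398438, -2.151447296142578), (72.07996368408203, 190.5660858154297), 82.7669448852539)
top lane 0.62 0.03 0.1 1871 [ 0.4426 -0.046   0.
[... 640 characters left out ...]
4829101562, 290.072998046875), (159.15899658203125, 250.09742736816406), 0.1665719598531723)
side lane 0.58 -0.02 0.01 312 [ 0.4449 -0.056  -0.0015  0.5784 -0.0358  0.0034  0.6555  0.0978  0.009 ] ((553.32421875, 57.24542999267578), (224.60983276367188, 217.35818481445312), 85.67990112304688)
side lane 0.58 0.012 0.03 378 [ 0.4409 -0.0526  0.0127  0.4795 -0.0131  0.0231  0.6428  0.039   0.0298] ((544.7374877929688, -6.285205841064453), (75.62751770019531, 211.1971435546875), 83.334716796875)
side lane 0.58 0.03 0.1 1149 [ 0.4421 -0.0545  0.0308  0.5779 -0.0138  0.0488  0.6535  0.0345  0.0748] ((550.4718627929688, -6.339611053466797), (79.2310791015625, 228.08029174804688), 82.69290161132812)
```

move_arm([
  [-1,0.9,-0.06,0,0,0,-0.13],
  [-1,1.8,-0.12,0,0,0,-0.26],
  [-1,2.7,-0.18,0,0,0,-0.39],
  [-1,3.6,-0.25,0,0,0,-0.52],
  [-1,4.5,-0.31,0,0,0,-0.65],
  [-1,5.4,-0.37,0,0,0,-0.78],
  [-1,6.3,-0.44,0,0,0,-0.91],
  [-1,7.2,-0.5,0,0,0,-1.04],
  [-1,8.1,-0.56,0,0,0,-1.17],
  [-1,9.0,-0.63,0,0,0,-1.3],
  [-1,9.9,-0.69,0,0,0,-1.43],
  [-1,10.61,-0.74,0,0,0,-1.553],
])

```text
time_s: 10.6
ee_pos: [0.6126, 0.3521, 0.1997]
eef_rot: [-3.141, -0.002, 3.13]
force: [0.1, 0.4, -3.7]
grip_width: 0.0231
grip_force: 34.9
```

move_arm([
  [-1,0,0,0,0,0,0],
  [-1,0,0,0,0,0,0],
])

```text
time_s: 10.8
ee_pos: [0.6131, 0.35, 0.1996]
eef_rot: [-3.14, -0.002, 3.124]
force: [0.4, -0.5, -3.5]
grip_width: 0.0229
grip_force: 34.9
```

```bash
python3 -c "
from h import *
np.set_printoptions(precision=4,suppress=True)
o=ctrl.get_obs();print(o['ee_pos'],o['eef_rot'],o['grip_width'],o['force'])
plan(.614,.349,.041,179)
shot('wrist','w2.png')
"
```

```text
[0.6131 0.35   0.1996] [-3.1404 -0.0019  3.1242] 0.02287521545642941 [ 0.4043 -0.5213 -3.4854]
shift [-0.025, -0.016, 3.172] turn [-0.001, -0.002, 0.0] rows>=3.2
```

View pics/w2.png

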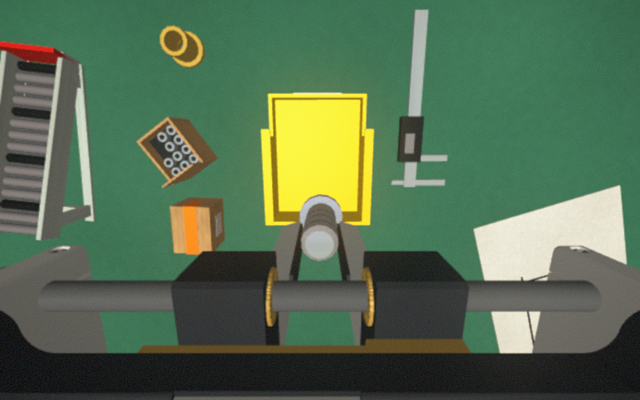

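The pillar is held upright over the rear half of the bin (interior about columns 272–365, rows 97–220) and is centred. Lowering.

move_arm([
  [-1,0,0,1.0,0,0,0],
  [-1,0,0,2.0,0,0,0],
  [-1,0,0,2.8,0,0,0],
  [-1,0,0,3.1,0,0,0],
  [-1,0,0,3.18,0,0,0],
  [-1,0,0,3.18,0,0,0],
  [0.0,0,0,3.18,0,0,0],
  [0.0,0,0,3.18,0,0,0],
  [0.0,0,0,3.18,0,0,0],
  [0.0,0,0,2.3,0,0,0],
  [0.0,0,0,1.3,0,0,0],
  [0.0,0,0,0.3,0,0,0],
])

```text
time_s: 12.05
ee_pos: [0.6133, 0.3495, 0.1887]
eef_rot: [3.141, 0.0, 3.124]
force: [0.3, 0.3, 0.3]
grip_width: 0.0465
grip_force: 0.0
```

move_arm([
  [0.2,0,0,-0.3,0,0,0],
  [0.2,0,0,-0.3,0,0,0],
])

```text
time_s: 12.25
ee_pos: [0.6143, 0.35, 0.2046]
eef_rot: [3.139, 0.005, 3.124]
force: [-0.4, -0.2, -0.6]
grip_width: 0.056
grip_force: 0.0
```

```bash
python3 -c "
from h import *
np.set_printoptions(precision=4,suppress=True)
o=ctrl.get_obs();print(o['ee_pos'],o['eef_rot'],o['grip_width'],o['force'])
plan(.440,.187,.2,150)
im,d,P=shot('wrist')
for n in('pillar','bush','carton_open','carton_sealed','lane'):
  for r in ctrl.cut_out('wrist',n)[:1]:
    q=P[r['region']];q=q[~np.isnan(q[:,0])];z=np.percentile(q[:,2],95);t=q[q[:,2]>z-.008];print(n,r['score'],r['point'],z,np.median(t,0),len(t),cv2.minAreaRect((t[:,:2]*1000).astype(np.float32)))
"
```

```text
[0.6143 0.35   0.2046] [3.139  0.0048 3.1238] 0.05602641557395204 [-0.3762 -0.2177 -0.635 ]
shift [3.429, -3.322, 0.067] turn [0.004, 0.004, 0.506] rows>=4.8
pillar 0.57 [317.9, 185.2] 0.07418368250806762 [0.6143 0.3494 0.073 ] 307 ((614.9122924804688, 349.6271667480469), (22.605045318603516, 23.029537200927734), 23.766708374023438)
bush 0.58 [183.8, 48.1] 0.040157668151008075 [0.4417 0.1857 0.039 ] 458 ((441.36187744140625, 185.5731201171875), (30.110837936401367, 30.579627990722656), 68.63359832763672)
carton_open 0.72 [178.2, 148.6] 0.060242449323456154 [0.5859 0.1864 0.0645] 268 ((564.8696899414062, 170.31353759765625), (63.97871398925781, 49.745208740234375), 33.49510192871094)
carton_sealed 0.9 [196.5, 220.6] 0.05280878391692782 [0.6636 0.1843 0.0517] 1896 ((665.1939086914062, 183.027099609375), (50.355430603027344, 64.63642883300781), 87.45174407958984)
```

move_arm([
  [0.2,0.68,-0.67,0,0,0,0.1],
  [0.2,1.36,-1.34,0,0,0,0.2],
  [0.2,2.04,-2.01,0,0,0,0.3],
  [0.2,2.72,-2.68,0,0,0,0.4],
  [0.2,3.4,-3.35,0,0,0,0.506],
  [0.2,3.4,-3.35,0,0,0,0.506],
  [0.2,3.4,-3.35,0.9,0,0,0.506],
  [0.2,3.4,-3.35,1.8,0,0,0.506],
  [0.2,3.4,-3.35,2.7,0,0,0.506],
  [0.2,3.4,-3.35,3.3,0,0,0.506],
  [0.2,3.4,-3.35,3.55,0,0,0.506],
  [0.2,3.4,-3.35,3.55,0,0,0.506],
])

```text
time_s: 13.75
ee_pos: [0.4401, 0.1851, 0.0225]
eef_rot: [-3.14, -0.002, 2.618]
force: [-0.8, -0.1, 0.3]
grip_width: 0.0566
grip_force: 0.0
```

move_arm([
  [-1,0,0,0,0,0,0],
  [-1,0,0,0,0,0,0],
  [-1,0,0,0,0,0,0],
  [-1,0,0,0,0,0,0],
  [-1,0,0,0,0,0,0],
  [-1,0,0,-0.6,0,0,0],
  [-1,0,0,-1.6,0,0,0],
  [-1,0,0,-2.6,0,0,0],
  [-1,0,0,-3.4,0,0,0],
  [-1,0,0,-3.4,0,0,0],
], grip_force=20)

```text
time_s: 14.75
ee_pos: [0.4425, 0.1858, 0.1994]
eef_rot: [3.135, 0.006, 2.618]
force: [-0.1, 0.8, -0.3]
grip_width: 0.0004
grip_force: 0.0
```

```bash
python3 -c "
from h import *
np.set_printoptions(precision=4,suppress=True)
o=ctrl.get_obs();print(o['ee_pos'],o['eef_rot'],o['grip_width'],o['force'])
plan(.541,.350,.2,179)
"
```

```text
[0.4425 0.1858 0.1994] [3.1345 0.0062 2.6179] 0.0003764107079838648 [-0.0566  0.7842 -0.3315]
shift [-0.064, 3.828, 0.015] turn [0.005, 0.008, -0.506] rows>=3.8
```

Nothing was gripped; checking where the bush is.

```bash
python3 -c "
from h import *
np.set_printoptions(precision=4,suppress=True)
o=ctrl.get_obs();print(o['ee_pos'],o['grip_width'])
im,d,P=shot('wrist'); im2,_,P2=shot('side'); im3,_,P3=shot('top')
for c,Q in(('side',P2),('top',P3),('wrist',P)):
  for r in ctrl.cut_out(c,'bush')[:2]:
    q=Q[r['region']];q=q[~np.isnan(q[:,0])];z=np.percentile(q[:,2],95);t=q[q[:,2]>z-.008];print(c,r['score'],r['point'],z,np.median(q,0),np.median(t,0),len(t),cv2.minAreaRect((t[:,:2]*1000).astype(np.float32)))
a=cv2.resize(im2[150:230,210:330],(480,320)); b=cv2.resize(im3[220:320,220:340],(320,267))
cv2.imwrite('pics/b1.png',np.hstack([a,np.vstack([b,np.zeros((53,320,3),np.uint8)])])[:,:,::-1])
"
```

```text
[0.4425 0.1858 0.1994] 0.0003764107079838648
```

View pics/b1.png

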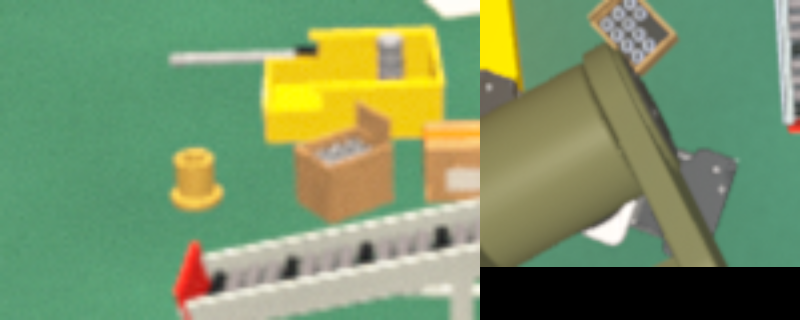

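move_arm([
  [0.2,-1.2,0,0,0,0,0],
  [0.2,-1.2,0,0,0,0,0],
  [0.2,-1.2,0,0,0,0,0],
])

```text
time_s: 15.35
ee_pos: [0.4929, 0.1544, 0.1924]
eef_rot: [-3.14, -0.002, 2.616]
force: [-0.1, 0.6, -0.1]
grip_width: 0.0211
grip_force: 0.0
```

```bash
python3 -c "
from h import *
np.set_printoptions(precision=4,suppress=True)
o=ctrl.get_obs();print(o['ee_pos'],o['grip_width'])
for c in('wrist','side'):
  im,d,P=shot(c)
  near=(np.linalg.norm(P[...,:2]-[.441,.186],axis=-1)<.05)
  for lo,hi in((.003,.012),(.012,.034),(.034,.05)):
    t=P[near&(P[...,2]>lo)&(P[...,2]<hi)]
    if len(t)>3: print(c,lo,len(t),np.median(t,0),cv2.minEnclosingCircle((t[:,:2]*1000).astype(np.float32)),t[:,2].max())
"
```

```text
[0.4929 0.1544 0.1924] 0.02112864089938997
wrist 0.003 251 [0.4384 0.1857 0.0074] ((440.4605712890625, 184.26100158691406), 20.794322967529297) 0.011062461613076335
wrist 0.012 23 [0.4474 0.1844 0.0231] ((440.63427734375, 184.54139709472656), 10.920615196228027) 0.03202249622443021
wrist 0.034 290 [0.4406 0.1839 0.0393] ((440.48236083984375, 184.39437866210938), 15.812254905700684) 0.041469599880786856
side 0.003 53 [0.4416 0.1714 0.0063] ((440.9037780761719, 184.89517211914062), 46.92946243286133) 0.011887110080747054
side 0.012 62 [0.4392 0.1736 0.0247] ((438.4050598144531, 183.2576904296875), 17.256805419921875) 0.033210368829018844
side 0.034 41 [0.4394 0.1793 0.0384] ((437.3641052246094, 184.45570373535156), 17.388336181640625) 0.04118394879754028
```

The bush still stands at (0.4405, 0.1843), so it slipped out. I'll retry with more force, time for the fingers to settle, and a slower lift.

```bash
python3 -c "
from h import *
plan(.4405,.1843,.027,150)"
```

```text
shift [1.174, -0.009, 3.321] turn [-0.001, -0.001, -0.0] rows>=3.5
```

move_arm([
  [0.2,0.6,0,0,0,0,0],
  [0.2,1.17,0,0,0,0,0],
  [0.2,1.17,0,0,0,0,0],
  [0.2,1.17,0,0.9,0,0,0],
  [0.2,1.17,0,1.8,0,0,0],
  [0.2,1.17,0,2.6,0,0,0],
  [0.2,1.17,0,3.1,0,0,0],
  [0.2,1.17,0,3.25,0,0,0],
  [0.2,1.17,0,3.28,0,0,0],
  [0.2,1.17,0,3.28,0,0,0],
])

```text
time_s: 16.45
ee_pos: [0.4425, 0.1847, 0.0308]
eef_rot: [3.14, 0.001, 2.618]
force: [-0.5, 0.5, 0.5]
grip_width: 0.0564
grip_force: 0.0
```

move_arm([
  [-1,0,0,0,0,0,0],
  [-1,0,0,0,0,0,0],
  [-1,0,0,0,0,0,0],
  [-1,0,0,0,0,0,0],
  [-1,0,0,0,0,0,0],
  [-1,0,0,0,0,0,0],
  [-1,0,0,0,0,0,0],
  [-1,0,0,0,0,0,0],
], grip_force=40)

```text
time_s: 17.25
ee_pos: [0.4419, 0.1844, 0.0297]
eef_rot: [3.142, -0.0, 2.618]
force: [-0.8, -0.2, -0.3]
grip_width: 0.0006
grip_force: 0.0
```

```bash
python3 -c "
from h import *
im2,_,_=shot('wrist'); im,d,P=shot('side')
a=cv2.resize(im[150:230,210:330],(600,400),interpolation=cv2.INTER_CUBIC)
b=cv2.resize(im2[180:300,220:420],(330,200))
c=np.zeros((200,600,3),np.uint8);c[:,:330]=b
cv2.imwrite('pics/b2.png',np.vstack([a,c])[:,:,::-1])"
```

```text
(no output)
```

View pics/b2.png

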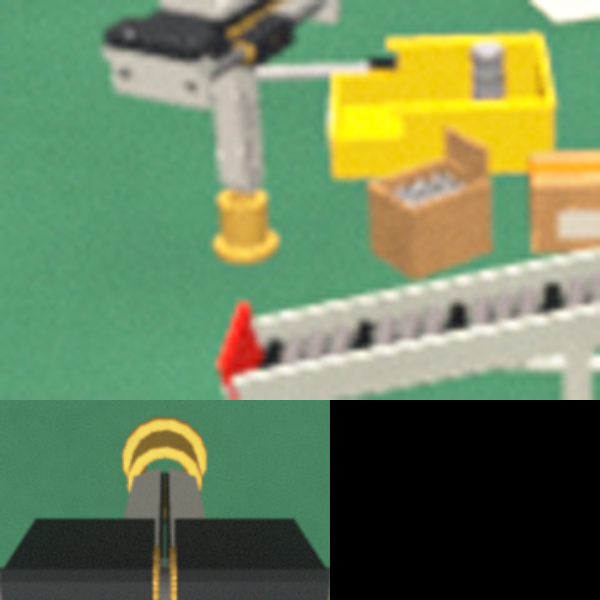

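The closed fingertips end above the bush, so they don't reach as far as I assumed; the electrode must have been held by its 20 mm rib. I'll raise the arm and measure the real tip position from depth.

move_arm([
  [-0.2,0,0,-0.4,0,0,0],
  [-0.2,0,0,-1.4,0,0,0],
  [-0.2,0,0,-2.0,0,0,0],
  [-0.2,0,0,-2.0,0,0,0],
  [-0.2,0,0,-2.0,0,0,0],
])

```text
time_s: 17.85
ee_pos: [0.4419, 0.1844, 0.1297]
eef_rot: [3.141, 0.0, 2.618]
force: [0.0, 0.1, -0.1]
grip_width: 0.0364
grip_force: 0.0
```

```bash
python3 -c "
from h import *
np.set_printoptions(precision=1,suppress=True)
o=ctrl.get_obs();print(o['ee_pos'],o['grip_width'])
im,d,P=shot('wrist')
Rt=R.from_euler('xyz',o['eef_rot'])
Lc=Rt.inv().apply((P-o['ee_pos']).reshape(-1,3)).reshape(P.shape)*1000
for s in (1,-1):
  m=(s*Lc[...,1]>10)&(s*Lc[...,1]<45)&(abs(Lc[...,0])<14)&(Lc[...,2]>-70)&(Lc[...,2]<25)
  v,u=np.nonzero(m)
  for z in range(-70,25,8):
    k=m&(Lc[...,2]>=z)&(Lc[...,2]<z+8)
    if k.any(): print(s,z,k.sum(),Lc[k].min(0),Lc[k].max(0))
T,_=T_wc('side'); im,d,P=shot('side')
near=(np.linalg.norm(P[...,:2]-o['ee_pos'][:2],axis=-1)<.04)
for z in np.arange(0.03,.2,.01):
  k=near&(P[...,2]>=z)&(P[...,2]<z+.01); print('side z %.2f'%z,k.sum(),np.median(P[k],0)*1000 if k.any() else '')
cv2.imwrite('pics/s3.png',cv2.resize(im[110:230,190:330],(700,600),interpolation=cv2.INTER_CUBIC)[:,:,::-1])
"
```

```text
[0.4 0.2 0.1] 0.0363565546306404
1 -70 238 [ -5.4  17.3 -70. ] [ 10.1  29.6 -62. ]
1 -62 195 [ -8.4  17.4 -61.8] [ 10.   29.7 -54.1]
1 -54 169 [ -8.2  17.4 -54. ] [ 10.   29.3 -46. ]
1 -46 150 [ -8.1  17.4 -46. ] [  9.9  29.6 -38. ]
1 -38 128 [ -8.3  17.4 -38. ] [  9.8  29.3 -30. ]
1 -30 112 [ -8.1  17.4 -30. ] [  9.7  29.3 -22. ]
1 -22 61 [ -8.5  17.4 -22. ] [  9.8  25.8 -14.6]
-1 -70 223 [ -5.2 -30.6 -70. ] [ 10.  -18.3 -62. ]
-1 -62 211 [ -8.5 -30.5 -62. ] [  9.8 -18.3 -54. ]
-1 -54 164 [ -8.1 -30.2 -54. ] [  9.9 -18.3 -46. ]
-1 -46 155 [ -7.9 -30.3 -46. ] [  9.8 -18.4 -38. ]
-1 -38 122 [ -8.3 -30.4 -37.9] [  9.8 -18.3 -30. ]
-1 -30 111 [ -7.6 -30.2 -29.9] [  9.6 -18.4 -22. ]
-1 -22 63 [ -7.9 -27.2 -21.9] [  9.6 -18.3 -14.2]
side z 0.03 48 [437.  179.2  34.9]
side z 0.04 9 [444.1 181.6  40.5]
side z 0.05 0 
side z 0.06 0 
side z 0.07 0 
side z 0.08 0 
side z 0.09 0 
side z 0.10 0 
side z 0.11 0 
side z 0.12 0 
side z 0.13 0 
side z 0.14 15 [444.  199.2 147. ]
side z 0.15 34 [443.1 196.2 155.2]
side z 0.16 39 [435.5 165.6 164.6]
side z 0.17 45 [443.  196.1 175. ]
side z 0.18 43 [437.  163.5 185.2]
side z 0.19 34 [437.3 162.  194.6]
```

View pics/s3.png

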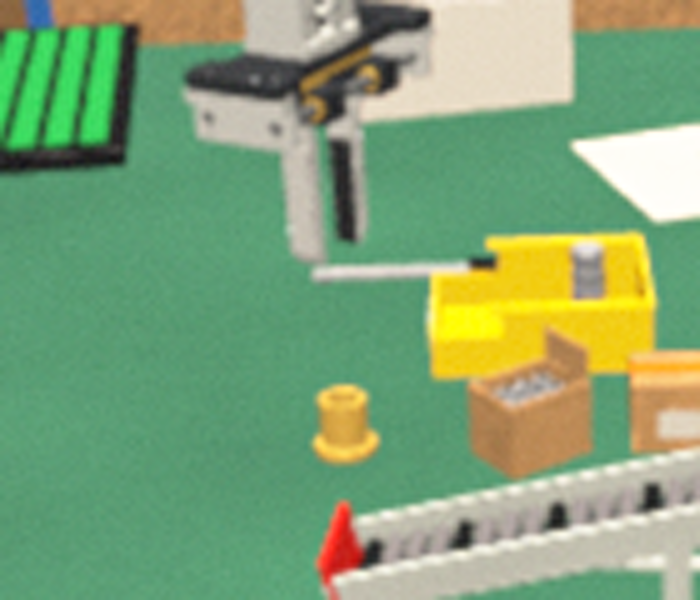

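Both cameras put the real fingertips about 14 mm behind the reported TCP, not ahead of it, so true tip z = ee_z + 0.0145. I'll use that from here on.

move_arm([
  [0.2,0,0,0,0,0,0],
  [0.2,0,0,0.5,0,0,0],
  [0.2,0,0,1.3,0,0,0],
  [0.2,0,0,2.0,0,0,0],
  [0.2,0,0,2.5,0,0,0],
  [0.2,0,0,2.62,0,0,0],
  [0.2,0,0,2.62,0,0,0],
  [-1,0,0,2.62,0,0,0],
  [-1,0,0,2.62,0,0,0],
  [-1,0,0,2.62,0,0,0],
  [-1,0,0,2.62,0,0,0],
  [-1,0,0,2.62,0,0,0],
], grip_force=30)

```text
time_s: 19.15
ee_pos: [0.4423, 0.1845, -0.0005]
eef_rot: [3.141, 0.001, 2.618]
force: [-1.4, 0.0, 7.2]
grip_width: 0.0316
grip_force: 30.0
```

move_arm([
  [-1,0,0,0,0,0,0],
  [-1,0,0,-0.5,0,0,0],
  [-1,0,0,-1.2,0,0,0],
  [-1,0,0,-2.2,0,0,0],
  [-1,0,0,-3.2,0,0,0],
  [-1,0,0,-3.7,0,0,0],
  [-1,0,0,-3.7,0,0,0],
])

```text
time_s: 19.85
ee_pos: [0.4431, 0.1848, 0.1872]
eef_rot: [3.137, 0.004, 2.618]
force: [0.0, 0.3, -2.9]
grip_width: 0.0319
grip_force: 30.0
```

```bash
python3 -c "
from h import *
o=ctrl.get_obs();print(o['ee_pos'],o['eef_rot'],o['grip_width'],o['force'])
plan(.541,.350,.185,179)"
```

```text
[0.44314798 0.18482067 0.1871641 ] [3.13693438 0.00415237 2.61778504] 0.03187085582880604 [ 0.0168265   0.3487703  -2.87518879]
shift [-0.042, 3.839, 0.061] turn [0.004, 0.005, -0.506] rows>=3.8
```

move_arm([
  [-1,0,0.8,0.05,0,0,-0.1],
  [-1,0,1.6,0.05,0,0,-0.2],
  [-1,-0.02,2.4,0.05,0,0,-0.3],
  [-1,-0.03,3.2,0.05,0,0,-0.4],
  [-1,-0.04,3.84,0.05,0,0,-0.506],
  [-1,-0.04,3.84,0.05,0,0,-0.506],
  [-1,-0.04,3.84,0.05,0,0,-0.506],
])

```text
time_s: 20.55
ee_pos: [0.539, 0.3495, 0.1786]
eef_rot: [-3.14, -0.003, 3.123]
force: [-1.4, -0.6, -1.6]
grip_width: 0.0314
grip_force: 30.0
```

```bash
python3 -c "
from h import *
o=ctrl.get_obs();print(o['ee_pos'],o['eef_rot'],o['grip_width'],o['force'])
plan(.541,.350,.0045,179)"
```

```text
[0.53902564 0.3494971  0.17862107] [-3.13971261e+00 -2.99571733e-03  3.12341924e+00] 0.031381179776278294 [-1.36614286 -0.55601107 -1.62827217]
shift [-0.05, 0.017, 3.482] turn [-0.002, -0.003, -0.001] rows>=3.5
```

move_arm([
  [-1,0,0,0.9,0,0,0],
  [-1,0,0,1.8,0,0,0],
  [-1,0,0,2.7,0,0,0],
  [-1,0,0,3.25,0,0,0],
  [-1,0,0,3.45,0,0,0],
  [-1,0,0,3.51,0,0,0],
  [-1,0,0,3.51,0,0,0],
  [-1,0,0,3.51,0,0,0],
])

```text
time_s: 21.35
ee_pos: [0.5405, 0.35, 0.0076]
eef_rot: [3.14, 0.002, 3.124]
force: [-0.2, 0.8, -2.3]
grip_width: 0.0316
grip_force: 30.0
```

move_arm([
  [0.1,0,0,0,0,0,0],
  [0.1,0,0,0,0,0,0],
  [0.1,0,0,0,0,0,0],
  [0.1,0,0,-0.7,0,0,0],
  [0.1,0,0,-1.7,0,0,0],
  [0.1,0,0,-2.7,0,0,0],
  [1,0,0,-3.7,0,0,0],
  [1,0,0,-3.8,0,0,0],
  [1,0,0,-3.8,0,0,0],
])

```text
time_s: 22.25
ee_pos: [0.54, 0.3499, 0.1972]
eef_rot: [3.14, 0.002, 3.124]
force: [-0.9, -0.9, -0.4]
grip_width: 0.0722
grip_force: 0.0
```

```bash
python3 - <<'E'
from h import *
np.set_printoptions(precision=4,suppress=True)
o=ctrl.get_obs();print(o['ee_pos'],o['eef_rot'],o['grip_width'],o['force'])
im,d,P=shot('wrist','w4.png')
for n in('pillar','bush','carton_open','carton_sealed','lane'):
  for r in ctrl.cut_out('wrist',n)[:1]:
    q=P[r['region']];q=q[~np.isnan(q[:,0])];z=np.percentile(q[:,2],95);t=q[q[:,2]>z-.008];print(n,round(r['score'],2),r['point'],z,len(t),cv2.minAreaRect((t[:,:2]*1000).astype(np.float32)))
    if 'open' in n:
      t=q[q[:,2]>.035];print(cv2.minAreaRect((t[:,:2]*1000).astype(np.float32)))
E
```

```text
[0.54   0.3499 0.1972] [3.1401 0.0025 3.1239] 0.0722204462196336 [-0.9167 -0.8667 -0.3935]
pillar 0.63 [321.1, 241.5] 0.07404872673083003 284 ((614.1971435546875, 350.21124267578125), (22.111005783081055, 22.279359817504883), 0.6275336146354675)
bush 0.77 [319.2, 179.2] 0.04437590060941454 275 ((537.9293823242188, 349.48193359375), (30.446313858032227, 30.87308692932129), 28.643083572387695)
carton_open 0.7 [185.8, 207.3] 0.0521219777420623 900 ((565.0330810546875, 169.74508666992188), (63.90998840332031, 51.9072265625), 34.12180709838867)
((565.0330810546875, 169.74508666992188), (63.90998840332031, 51.9072265625), 34.12180709838867)
carton_sealed 0.92 [202.3, 253.0] 0.05241394769744073 259 ((580.0433959960938, 245.6271514892578), (22.41900634765625, 198.498291015625), 47.72330093383789)
lane 0.9 [45.4, 183.3] 0.059645644076858274 1888 ((539.9942626953125, 103.46393585205078), (84.36347961425781, 342.3885803222656), 17.386499404907227)
```

View pics/w4.png

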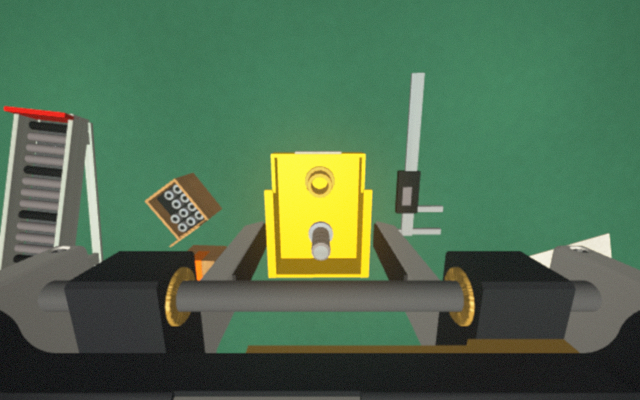

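Bush at (319,182) and pillar at (321,240) both stand in the bin, with tops at 44 and 74 mm as expected. Next the opened carton.

```bash
python3 -c "
from h import *
plan(.565,.170,.0045,214)"
```

```text
shift [-0.584, -3.575, 3.797] turn [-0.001, -0.002, -0.611] rows>=5.2
```

move_arm([
  [1,-0.1,-0.7,0,0,0,-0.12],
  [1,-0.22,-1.4,0,0,0,-0.24],
  [1,-0.34,-2.1,0,0,0,-0.36],
  [1,-0.46,-2.8,0,0,0,-0.48],
  [1,-0.58,-3.57,0,0,0,-0.611],
  [1,-0.58,-3.57,0.2,0,0,-0.611],
  [1,-0.58,-3.57,1.1,0,0,-0.611],
  [1,-0.58,-3.57,2.0,0,0,-0.611],
  [1,-0.58,-3.57,2.9,0,0,-0.611],
  [1,-0.58,-3.57,3.5,0,0,-0.611],
  [1,-0.58,-3.57,3.77,0,0,-0.611],
  [1,-0.58,-3.57,3.77,0,0,-0.611],
])

```text
time_s: 23.75
ee_pos: [0.5645, 0.1708, 0.0055]
eef_rot: [3.14, -0.003, -2.549]
force: [0.2, 0.4, -0.8]
grip_width: 0.0941
grip_force: 0.0
```

move_arm([
  [-1,0,0,0,0,0,0],
  [-1,0,0,0,0,0,0],
  [-1,0,0,0,0,0,0],
  [-1,0,0,0,0,0,0],
  [-1,0,0,0,0,0,0],
  [-1,0,0,0,0,0,0],
  [-1,0,0,0,0,0,0],
  [-1,0,0,0,0,0,0],
  [-1,0,0,0,0,0,0],
], grip_force=30)

```text
time_s: 24.65
ee_pos: [0.5656, 0.1707, 0.0074]
eef_rot: [-3.141, 0.0, -2.548]
force: [-1.8, -0.7, 3.9]
grip_width: 0.0499
grip_force: 30.0
```

Carton gripped at 50 mm width. I'll lift it to the upper part of the lane, level for now, and measure the lane from there.

```bash
python3 -c "
from h import *
plan(.565,.170,.19,172.6)
plan(.64,-.015,.19,172.6)"
```

```text
shift [0.017, -0.005, -3.652] turn [-0.0, 0.0, 0.722] rows>=4.8
shift [0.841, -3.912, -3.651] turn [-0.0, 0.0, 0.722] rows>=5.4
```

move_arm([
  [-1,0,0,-0.4,0,0,0],
  [-1,0,0,-1.2,0,0,0],
  [-1,0,0,-2.1,0,0,0],
  [-1,0,0,-3.0,0,0,0],
  [-1,0.1,-0.6,-3.65,0,0,0.12],
  [-1,0.27,-1.3,-3.65,0,0,0.24],
  [-1,0.42,-2.0,-3.65,0,0,0.36],
  [-1,0.58,-2.7,-3.65,0,0,0.48],
  [-1,0.73,-3.4,-3.65,0,0,0.6],
  [-1,0.84,-3.91,-3.65,0,0,0.722],
  [-1,0.84,-3.91,-3.65,0,0,0.722],
  [-1,0.84,-3.91,-3.65,0,0,0.722],
])

```text
time_s: 25.85
ee_pos: [0.6396, -0.015, 0.1887]
eef_rot: [3.141, -0.002, 3.013]
force: [0.7, -0.6, -4.1]
grip_width: 0.0498
grip_force: 30.0
```

```bash
python3 - <<'E'
from h import *
np.set_printoptions(precision=4,suppress=True)
o=ctrl.get_obs();print(o['ee_pos'],o['eef_rot'],o['grip_width'],o['force'])
im,d,P=shot('wrist','w5.png')
np.savez('w5.npz',im=im,P=P)
a=im.astype(int); red=(a[...,0]>150)&(a[...,1]<60)&(a[...,2]<60)
t=P[red]; t=t[~np.isnan(t[:,0])]
for lo,hi in((.0,.03),(.03,.037),(.037,.05)):
  k=t[(t[:,2]>lo)&(t[:,2]<hi)]
  if len(k)>5: print('red',lo,len(k),k.min(0),k.max(0),cv2.minAreaRect((k[:,:2]*1000).astype(np.float32)))
c,s=np.cos(np.radians(-7.4)),np.sin(np.radians(-7.4))
X=(P[...,0]-.5525)*c+(P[...,1]+.004)*s; Y=-(P[...,0]-.5525)*s+(P[...,1]+.004)*c
H=P[...,2]-(.016+(X+.105)*np.tan(np.radians(14)))
for x0 in np.arange(-.10,.03,.02):
  for sg in(1,-1):
    k=(X>x0)&(X<x0+.02)&(sg*Y>.02)&(sg*Y<.05)&(H>.006)&(H<.018)
    if k.any(): print(round(x0,3),sg,k.sum(),'Y',np.percentile(Y[k],[2,98]),'H',np.percentile(H[k],[5,50,95]))
  k=(X>x0)&(X<x0+.02)&(abs(Y)<.025)&(H<.01); print('  roll',k.sum(),np.percentile(H[k],[5,50,95]) if k.any() else '')
E
```

```text
[ 0.6396 -0.015   0.1887] [ 3.1415 -0.0018  3.0134] 0.04976777474052076 [ 0.6742 -0.5746 -4.0653]
red 0.0 443 [ 0.4442 -0.0211  0.0085] [0.4561 0.0397 0.03  ] ((450.1307067871094, 9.262338638305664), (60.82345199584961, 6.3120436668396), 82.54351806640625)
red 0.03 185 [ 0.438  -0.0265  0.03  ] [0.4523 0.0406 0.037 ] ((444.436767578125, 7.356161117553711), (67.6123046875, 7.784785270690918), 82.74483489990234)
red 0.037 307 [ 0.4371 -0.0269  0.037 ] [0.4505 0.0417 0.0411] ((443.5823059082031, 7.4986724853515625), (68.70640563964844, 5.591042518615723), 82.57091522216797)
-0.1 1 91 Y [0.0283 0.033 ] H [0.01   0.0112 0.0122]
-0.1 -1 89 Y [-0.0372 -0.0325] H [0.0099 0.0112 0.0124]
  roll 634 [-0.0162 -0.0025 -0.0004]
-0.08 1 89 Y [0.0283 0.033 ] H [0.0098 0.011  0.0124]
-0.08 -1 93 Y [-0.0372 -0.0325] H [0.01   0.011  0.0121]
  roll 771 [-0.0163 -0.0021 -0.0001]
-0.06 1 93 Y [0.0283 0.033 ] H [0.0099 0.0111 0.0125]
-0.06 -1 91 Y [-0.0371 -0.0325] H [0.0101 0.0111 0.0125]
  roll 728 [-0.0168 -0.0034 -0.0006]
-0.04 1 91 Y [0.0283 0.0329] H [0.0099 0.011  0.012 ]
-0.04 -1 91 Y [-0.0371 -0.0324] H [0.01   0.011  0.0124]
  roll 720 [-0.0166 -0.0019 -0.0002]
-0.02 1 90 Y [0.0283 0.033 ] H [0.01   0.0111 0.0123]
-0.02 -1 90 Y [-0.0371 -0.0324] H [0.0098 0.0111 0.0125]
  roll 797 [-0.0168 -0.0033 -0.0006]
0.0 1 90 Y [0.0283 0.033 ] H [0.01   0.0111 0.0124]
0.0 -1 90 Y [-0.0369 -0.0323] H [0.0101 0.011  0.0121]
  roll 679 [-0.0165 -0.0023 -0.0004]
0.02 1 95 Y [0.0284 0.033 ] H [0.0099 0.0112 0.0127]
0.02 -1 95 Y [-0.0369 -0.0323] H [0.0098 0.0112 0.0121]
  roll 766 [-0.0163 -0.0025 -0.0003]
```

View pics/w5.png

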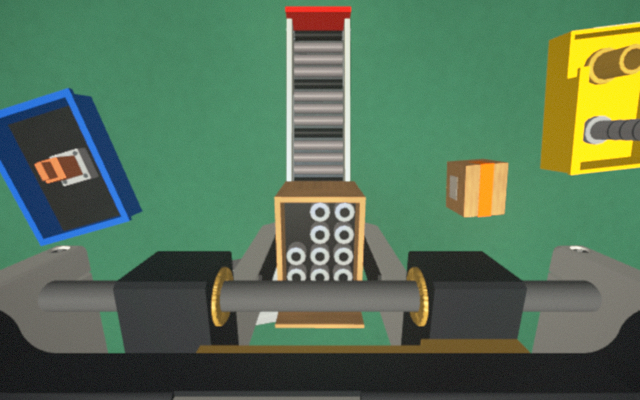

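The lane runs straight ahead in the picture, with the red stop at (320,15) and the rails at columns 290 and 350. The carton is held parallel to it with its flap on the uphill side. From the depth, the lane centreline, yaw (−7.4°) and stop are consistent with the given sizes.

```bash
cat >> h.py <<'E'
def lane_pose(s,d,off,yaw=-7.4,o=(.5567,-.0067)):
    """TCP for a carton centre at s up the slope from the stop, underside d above rollers, off = TCP height over underside (m)"""
    Rl=R.from_euler('z',yaw,degrees=True); t=np.radians(14)
    a=np.array([np.cos(t),0,np.sin(t)]); n=np.array([-np.sin(t),0,np.cos(t)])
    p=Rl.apply(np.array([-.105,0,.016])+s*a+(d+off)*n)+[o[0],o[1],0]
    Rt=Rl*R.from_euler('y',-14,degrees=True)*R.from_euler('z',180,degrees=True)*R.from_euler('x',180,degrees=True)
    return p,Rt
E
python3 -c "
from h import *
for s,d in((.036,.06),(.036,.003)):
  p,Rt=lane_pose(s,d,.0074); print(p); plan(*p,0,Rt)"
```

```text
[0.47104451 0.00442471 0.09010712]
shift [3.388, -0.055, 1.983] turn [0.0, -0.246, 0.002] rows>=3.9
[0.48471921 0.00264867 0.03480026]
shift [3.111, -0.056, 3.089] turn [0.0, -0.246, 0.002] rows>=4.4
```

move_arm([
  [-1,0.85,-0.01,0,0,-0.06,0],
  [-1,1.7,-0.03,0,0,-0.12,0],
  [-1,2.55,-0.04,0,0,-0.18,0],
  [-1,3.39,-0.055,0.5,0,-0.246,0.002],
  [-1,3.39,-0.055,1.3,0,-0.246,0.002],
  [-1,3.39,-0.055,1.98,0,-0.246,0.002],
  [-1,3.39,-0.055,1.98,0,-0.246,0.002],
  [-1,3.39,-0.055,1.98,0,-0.246,0.002],
])

```text
time_s: 26.7
ee_pos: [0.4717, 0.0047, 0.0915]
eef_rot: [3.141, 0.246, 3.012]
force: [1.0, 0.1, -2.7]
grip_width: 0.0499
grip_force: 30.0
```

```bash
python3 -c "
from h import *
np.set_printoptions(precision=4,suppress=True)
im,d,P=shot('wrist'); o=ctrl.get_obs();print(o['ee_pos'],o['force'],o['grip_width'])
p,Rt=lane_pose(.036,.003,.0074); plan(*p,0,Rt)
im,d,P=shot('side')
cv2.imwrite('pics/s5.png',cv2.resize(im[130:250,220:360],(700,600),interpolation=cv2.INTER_CUBIC)[:,:,::-1])"
```

```text
[0.4723 0.0045 0.0922] [ 0.7891  0.2913 -3.4274] 0.04983974019794427
shift [0.039, -0.006, 1.175] turn [0.0, 0.003, -0.0] rows>=1.2
```

View pics/s5.png

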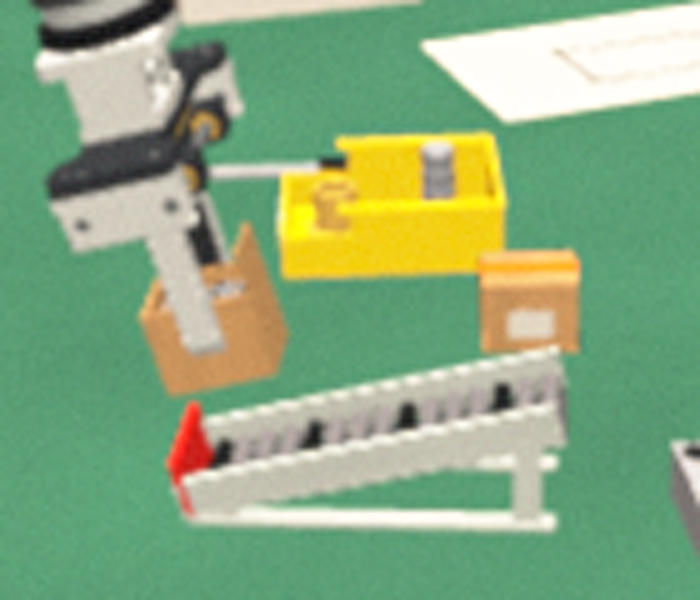

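The carton hangs parallel to the rollers just above the low end, with the fingertips well above rail height. Lowering.

move_arm([
  [-1,0.03,0,0.4,0,0,0],
  [-1,0.03,0,0.8,0,0,0],
  [-1,0.03,0,1.05,0,0,0],
  [-1,0.03,0,1.13,0,0,0],
  [-1,0.03,0,1.16,0,0,0],
  [-1,0.03,0,1.16,0,0,0],
])

```text
time_s: 27.4
ee_pos: [0.4844, 0.0025, 0.0347]
eef_rot: [3.141, 0.247, 3.011]
force: [0.2, -0.3, -3.4]
grip_width: 0.0501
grip_force: 30.0
```

```bash
python3 -c "
from h import *
np.set_printoptions(precision=4,suppress=True)
im,d,P=shot('wrist'); o=ctrl.get_obs();print(o['ee_pos'],o['force'],o['grip_width'])
p,Rt=lane_pose(.036,.003,.0074); plan(*p,0,Rt)
R0=R.from_euler('xyz',[np.pi,0,0])
"
```

```text
[0.4845 0.0025 0.0348] [ 0.4121  0.7409 -3.5932] 0.049840999798269656
shift [-0.005, 0.004, 0.002] turn [-0.0, 0.003, -0.002] rows>=0.0
```

move_arm([
  [-1,0,0,0.03,0,0,0],
  [-1,0,0,0.03,0,0,0],
  [0.6,0,0,0.03,0,0,0],
  [0.6,0,0,0.03,0,0,0],
  [0.6,0,0,0.03,0,0,0],
  [0.6,0,0,0.03,0,0,0],
  [0.6,0,0,-0.4,0,0,0],
  [0.6,0,0,-1.2,0,0,0],
  [0.6,0,0,-2.0,0,0,0],
  [0.6,0,0,-2.9,0,0,0],
  [0.6,0,0,-3.2,0,0,0],
  [0.6,0,0,-3.2,0,0,0],
])

```text
time_s: 28.65
ee_pos: [0.4461, 0.0076, 0.1916]
eef_rot: [3.141, 0.251, 3.011]
force: [-0.5, -0.4, -1.0]
grip_width: 0.0752
grip_force: 0.0
```

```bash
cat > chk.py <<'E'
from h import *
np.set_printoptions(precision=4,suppress=True)
def lanecoords(P,o=(.5567,-.0067),yaw=-7.4):
    c,s=np.cos(np.radians(yaw)),np.sin(np.radians(yaw)); X=(P[...,0]-o[0])*c+(P[...,1]-o[1])*s; Y=-(P[...,0]-o[0])*s+(P[...,1]-o[1])*c
    t=np.radians(14); x=X+.105; z=P[...,2]-.016
    return np.stack([x*np.cos(t)+z*np.sin(t),Y,-x*np.sin(t)+z*np.cos(t)],-1)
def check(cam):
    im,d,P=shot(cam); Q=lanecoords(P)
    for n in('carton_open','carton_sealed'):
        for r in ctrl.cut_out(cam,n)[:1]:
            q=Q[r['region']]; q=q[~np.isnan(q[:,0])]; t=q[(q[:,2]>.035)]; top=q[(q[:,2]>.044)&(q[:,2]<.060)]
            print(cam,n,round(r['score'],2),len(q),'S,Y,N 3%',np.percentile(t,3,axis=0),'97%',np.percentile(t,97,axis=0),'topN',np.median(top,axis=0) if len(top) else '')
            if len(top)>5: print('  rect S,Y',cv2.minAreaRect((top[:,:2]*1000).astype(np.float32)))
    return im
E
python3 -c "
from chk import *
o=ctrl.get_obs();print(o['ee_pos'],o['grip_width'],o['force'])
check('wrist');check('side')
plan(.664,.1835,.19,176.5)"
```

```text
[0.4461 0.0076 0.1916] 0.07517168888563612 [-0.4606 -0.4321 -1.003 ]
wrist carton_open 0.65 2748 S,Y,N 3% [-0.0013 -0.024   0.0355] 97% [0.061  0.0233 0.0756] topN [0.0354 0.0012 0.0506]
  rect S,Y ((30.614538192749023, -0.4803657531738281), (64.09661865234375, 49.740779876708984), 0.21426457166671753)Traceback (most recent call last):
  File "<string>", line 4, in <module>
    check('wrist');check('side')
    ~~~~~^^^^^^^^^
  File "chk.py", line 12, in check
    print(cam,n,round(r['score'],2),len(q),'S,Y,N 3%',np.percentile(t,3,axis=0),'97%',np.percentile(t,97,axis=0),'topN',np.median(top,axis=0) if len(top) else '')
                                                      ~~~~~~~~~~~~~^^^^^^^^^^^^
    return _quantile_unchecked(
        a, q, axis, out, overwrite_input, method, keepdims, weights)
    return _ureduce(a,
                    func=_quantile_ureduce_func,
    ...<5 lines>...
                    overwrite_input=overwrite_input,
                    method=method)
    r = func(a, **kwargs)
    result = _quantile(arr,
                       quantiles=q,
    ...<2 lines>...
                       out=out,
                       weights=wgt)
    slices_having_nans = np.isnan(arr[-1, ...])
                                  ~~~^^^^^^^^^
IndexError: index -1 is out of bounds for axis 0 with size 0
```

The opened carton rests against the stop, straight on the rollers (64 × 50 outline, 0.2° off). Next the sealed carton.

```bash
python3 -c "
from h import *
plan(.64,.1835,.20,177)"
```

```text
shift [-3.363, 3.998, 0.589] turn [-0.01, 0.244, -0.078] rows>=5.3
```

move_arm([
  [1,-0.5,0.65,0.05,0,0.04,-0.01],
  [1,-1.05,1.3,0.15,0,0.08,-0.025],
  [1,-1.65,2.0,0.28,0,0.12,-0.04],
  [1,-2.25,2.7,0.4,0,0.16,-0.05],
  [1,-2.8,3.35,0.5,-0.01,0.2,-0.065],
  [1,-3.36,4.0,0.59,-0.01,0.244,-0.078],
  [1,-3.36,4.0,0.59,-0.01,0.244,-0.078],
  [1,-3.36,4.0,0.59,-0.01,0.244,-0.078],
])

```text
time_s: 29.6
ee_pos: [0.64, 0.1838, 0.1978]
eef_rot: [-3.141, -0.003, 3.09]
force: [-0.5, -0.2, -0.1]
grip_width: 0.0936
grip_force: 0.0
```

```bash
python3 - <<'E'
from h import *
np.set_printoptions(precision=4,suppress=True)
im,d,P=shot('wrist')
near=(abs(P[...,0]-.664)<.055)&(abs(P[...,1]-.184)<.055)&(P[...,2]>.045)&(P[...,2]<.06)
t=P[near];print(len(t),np.median(t[:,2]),cv2.minAreaRect((t[:,:2]*1000).astype(np.float32)))
r=ctrl.cut_out('wrist','carton_sealed')
for q in r[:1]:
  t=P[q['region']];t=t[t[:,2]>.045];print(q['score'],len(t),cv2.minAreaRect((t[:,:2]*1000).astype(np.float32)))
im,d,P=shot('side')
for q in ctrl.cut_out('side','carton_sealed')[:1]:
  t=P[q['region']];t=t[t[:,2]>.046];print(q['score'],len(t),cv2.minAreaRect((t[:,:2]*1000).astype(np.float32)))
o=ctrl.get_obs();print(o['ee_pos'],o['eef_rot'])
plan(.664,.1835,.0035,177)
E
```

```text
1971 0.05165075370713351 ((665.1260375976562, 182.55398559570312), (50.015689849853516, 64.03450012207031), 87.02648162841797)
0.89 1926 ((665.0784912109375, 182.69427490234375), (49.78034210205078, 63.989013671875), 87.26993560791016)
0.72 138 ((664.3908081054688, 181.81527709960938), (55.62189483642578, 59.08891677856445), 83.14483642578125)
[0.6395 0.183  0.2022] [3.141  0.0026 3.0886]
shift [-0.477, 0.034, 3.976] turn [0.001, 0.003, -0.001] rows>=4.0
```

move_arm([
  [1,-0.5,0.01,0,0,0,0],
  [1,-0.5,0.01,0.9,0,0,0],
  [1,-0.5,0.01,1.8,0,0,0],
  [1,-0.5,0.01,2.7,0,0,0],
  [1,-0.5,0.01,3.5,0,0,0],
  [1,-0.5,0.01,3.88,0,0,0],
  [1,-0.5,0.01,3.9,0,0,0],
  [1,-0.5,0.01,3.9,0,0,0],
])

```text
time_s: 30.6
ee_pos: [0.6659, 0.1827, 0.0083]
eef_rot: [3.141, 0.003, 3.089]
force: [-0.1, 0.1, 0.9]
grip_width: 0.094
grip_force: 0.0
```

move_arm([
  [-1,0,0,0,0,0,0],
  [-1,0,0,0,0,0,0],
  [-1,0,0,0,0,0,0],
  [-1,0,0,0,0,0,0],
  [-1,0,0,0,0,0,0],
  [-1,0,0,0,0,0,0],
  [-1,0,0,0,0,0,0],
  [-1,0,0,0,0,0,0],
  [-1,0,0,0,0,0,0],
])

```text
time_s: 31.5
ee_pos: [0.6656, 0.183, 0.0067]
eef_rot: [3.141, 0.002, 3.089]
force: [-1.2, 0.2, 1.1]
grip_width: 0.0501
grip_force: 30.0
```

```bash
python3 -c "
from h import *
o=ctrl.get_obs();print(o['ee_pos'],o['grip_width'],o['force'])
off=o['ee_pos'][2]
p,Rt=lane_pose(.104,.07,off); print(p); plan(*p,0,Rt)
plan(*(p*[1,1,0]+[0,0,.19]),0,Rt)"
```

```text
[0.66556247 0.1829671  0.00669935] 0.05005494449715971 [-1.21120649  0.20078256  1.14332145]
[ 0.53424411 -0.00378349  0.11558093]
shift [2.423, -3.866, -2.184] turn [0.01, -0.242, 0.076] rows>=5.1
shift [2.421, -3.865, -3.673] turn [0.01, -0.242, 0.076] rows>=5.9
```

move_arm([
  [-1,0,0,-0.4,0,0,0],
  [-1,0,0,-1.2,0,0,0],
  [-1,0,0,-2.1,0,0,0],
  [-1,0,0,-3.0,0,0,0],
  [-1,0.3,-0.5,-3.67,0,-0.03,0.01],
  [-1,0.8,-1.2,-3.67,0,-0.08,0.025],
  [-1,1.25,-1.9,-3.67,0,-0.12,0.04],
  [-1,1.7,-2.65,-3.67,0.005,-0.17,0.05],
  [-1,2.1,-3.3,-3.67,0.01,-0.21,0.065],
  [-1,2.42,-3.87,-3.67,0.01,-0.242,0.076],
  [-1,2.42,-3.87,-3.67,0.01,-0.242,0.076],
  [-1,2.42,-3.87,-3.67,0.01,-0.242,0.076],
])

```text
time_s: 32.7
ee_pos: [0.534, -0.0044, 0.1899]
eef_rot: [3.142, 0.244, 3.012]
force: [0.9, -0.3, -4.4]
grip_width: 0.0501
grip_force: 30.0
```

```bash
python3 -c "
from h import *
o=ctrl.get_obs();print(o['ee_pos'],o['grip_width'],o['force'],o['joint_vel'].round(2))
for d in (.02,.003):
  p,Rt=lane_pose(.104,d,.0067); print(p); plan(*p,0,Rt)
im,d,P=shot('wrist'); ctrl.get_obs(); plan(*p,0,Rt)"
```

```text
[ 0.53398479 -0.00437622  0.18987124] 0.05007333358890993 [ 0.90180375 -0.27455999 -4.36237728] [ 0.03  0.03 -0.03  0.    0.    0.  ]
[ 0.5462393  -0.00534139  0.06706677]
shift [0.354, 0.012, 2.443] turn [-0.0, -0.001, -0.001] rows>=2.5
[ 0.55031772 -0.00587109  0.05057175]
shift [0.354, 0.013, 2.783] turn [-0.0, -0.001, -0.001] rows>=2.8
shift [0.361, 0.001, 2.78] turn [0.0, -0.001, 0.0] rows>=2.8
```

move_arm([
  [-1,0.36,0,0.3,0,0,0],
  [-1,0.36,0,1.1,0,0,0],
  [-1,0.36,0,1.9,0,0,0],
  [-1,0.36,0,2.5,0,0,0],
  [-1,0.36,0,2.7,0,0,0],
  [-1,0.36,0,2.77,0,0,0],
  [-1,0.36,0,2.77,0,0,0],
  [-1,0.36,0,2.77,0,0,0],
])

```text
time_s: 33.55
ee_pos: [0.5508, -0.006, 0.0526]
eef_rot: [3.142, 0.246, 3.013]
force: [0.7, 0.4, -4.5]
grip_width: 0.0499
grip_force: 30.0
```

```bash
python3 -c "
from h import *
im,d,P=shot('wrist');o=ctrl.get_obs();print(o['ee_pos'],o['grip_width'],o['force'])
p,Rt=lane_pose(.104,.003,.0067); plan(*p,0,Rt)"
```

```text
[ 0.55075191 -0.00602318  0.05256715] 0.0496645281446527 [ 0.71190386  0.49290227 -3.81151757]
shift [0.018, 0.002, 0.037] turn [0.0, 0.002, 0.0] rows>=0.0
```

move_arm([
  [-1,0,0,0.05,0,0,0],
  [-1,0,0,0.05,0,0,0],
  [0.6,0,0,0.05,0,0,0],
  [0.6,0,0,0.05,0,0,0],
  [0.6,0,0,0.05,0,0,0],
  [0.6,0,0,0.05,0,0,0],
  [0.6,0,0,-0.4,0,0,0],
  [0.6,0,0,-1.2,0,0,0],
  [0.6,0,0,-2.0,0,0,0],
  [0.6,0,0,-2.9,0,0,0],
  [0.6,0,0,-3.2,0,0,0],
  [0.6,0,0,-3.2,0,0,0],
])

```text
time_s: 34.8
ee_pos: [0.5124, -0.0011, 0.2089]
eef_rot: [3.141, 0.249, 3.013]
force: [-0.2, -0.3, -0.3]
grip_width: 0.0755
grip_force: 0.0
```

```bash
python3 - <<'E'
from chk import *
o=ctrl.get_obs();print(o['ee_pos'],o['grip_width'],o['force'])
im,d,P=shot('wrist','w7.png');Q=lanecoords(P)
for n in('carton_open','carton_sealed'):
  for r in ctrl.cut_out('wrist',n)[:1]:
    q=Q[r['region']];q=q[~np.isnan(q[:,0])];t=q[(q[:,2]>.03)&(q[:,2]<.06)]
    print(n,len(q),len(t),t.min(0),t.max(0),cv2.minAreaRect((t[:,:2]*1000).astype(np.float32)) if len(t)>5 else '')
E
```

```text
[ 0.5124 -0.0011  0.2089] 0.07554437591652055 [-0.2415 -0.3316 -0.3408]
carton_open 2824 2703 [-0.001  -0.0253  0.0315] [0.0608 0.0245 0.0586] ((29.88338279724121, -0.43091583251953125), (49.72415542602539, 61.732582092285156), 89.81159210205078)
carton_sealed 2353 2331 [ 0.0651 -0.0259  0.0494] [0.1266 0.0242 0.0548] ((95.864990234375, -0.8275146484375), (61.447227478027344, 49.94435119628906), 0.2711830735206604)
```

View pics/w7.png

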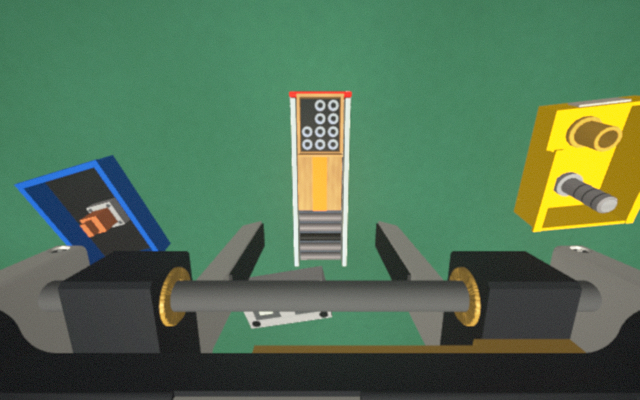

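The opened carton is against the stop (320,125) with the sealed one right behind it (320,180). The electrode, bush and pillar all stand in place, and the gripper touches nothing.

```bash
python3 -c "
from station import ctrl
print(ctrl.hand_in())"
```

```text
the job is handed in; nothing more can be done
None
```

The job is handed in at about 35 s: the electrode stands in the tray, the pillar and bush stand in the bin, and the opened carton rests against the stop with the sealed one closed up behind it. The mould plate and caliper were not touched. The electrode was gripped by its rib instead of the copper block, because the real fingertips sit about 28 mm short of where the interface text puts them.

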